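# Seat the flagged relay and start the board test

### The arm

A 6-joint arm with a two-finger parallel gripper is mounted at the origin on the work surface. World frame = base frame: x ahead of the robot, y to its left, z up, the work surface at z = 0. Lengths are in m, angles in degrees, forces in N, time in s.
With the tool pointing down it reaches from about 0.35 to 0.775 m from the base axis. Payload 7.3 kg.
Tool frame: the origin (TCP) lies midway between the tips of the shut fingers; the grasp point (between the pads) lies 19 mm behind it; z points along the fingers, y is the line along which they close (so a half turn about z gives the same grasp; the last joint's range is limited). The gripper opens to 92 mm and grips with 3 to 60 N. Pads are 19 mm wide; open, the fingers measure 130 mm over their backs; the gripper's body (75 mm by 190 mm) begins 47 mm behind the grasp point.
Start: joints at [65.604, 19.595, 87.324, -0, 73.075, -8.365], TCP at [0.145, 0.505, 0.227] pointing down, gripper open.
Joint ranges: [-145.02, 145.02], [-44.19, 115.74], [2.07, 154.8], [-57.11, 237.11], [16.16, 152.29], [-177.93, 177.93]. Speed limits (degrees/s): [147.25, 147.25, 180, 180, 180, 180].

### API

Orientations are given as [roll, pitch, yaw] about the fixed x, y, z axes, in that order (R = Rz(yaw) Ry(pitch) Rx(roll)).
In Python, from rig import manip gives the robot as it stands.
- The arm moves only by the tool carry_out, never from a script. Its argument "plan" is a list of rows, each an object of numbers: "dx", "dy", "dz": the shift along the tool's x, y, z scaled (see below); "wx", "wy", "wz": the turn, a rotation vector about the tool's x, y, z scaled (see below). A call has 1 to 5 rows; each row shifts and turns the commanded pose from where the row before left it, along the tool's axes as they then stand; what a row does not reach is not made up. The controller multiplies each number of a shift by 40 mm and each number of a turn by 6 degrees. A row lasts 1/12 s, in which the tool goes at most 41.7 mm and 7.16 degrees, less where a joint would pass 70% of its speed; a pose out of reach is approached as far as the arm can. A call with a number of a shift or a turn outside -1 to 1 is refused whole. A call with a gripper value outside its range is refused whole. "grip" is the opening, from 0 (shut) to 1 (fully open), set as the call begins (left out, the last holds). The fingers move at their own pace and stop on an object; "squeeze" is the grip in N (left out, the last holds). Time passes only in rows, so rows that do not move let the fingers close. It gives the time, the measured TCP pose, the force, the opening and the grip force at its end, in the units of the state.
- manip.state(): the state, without advancing time (a new reading comes with each control period).
- manip.capture(name): name is "scene" or "top" or "wrist"; returns a dict with "img" (400x640x3 uint8, red, green, blue), "fx", "fy", "cx", "cy" (pixels), "xyz" and "rotation" of the camera in the world. Camera axes: x right, y down, z forward; pixel columns grow to the right and rows downward; lengths in m; the calibration is good to about 2 mm. A picture is of the moment at which its call begins. There is no depth.
- manip.job_done(): hands the job in; it is judged then, once.
The state is a dict: "time_s": time; "joint_pos": joint angles; "joint_vel": joint speeds; "joint_efforts": joint torques, N m; "position": TCP position; "tool_rot": TCP orientation; "force": force on the tool from outside, world axes, zero at the start; "ft_torque": the same for the moment, N m; "opening": finger opening in m; "grasp_force": force on a finger pad.
Only numpy, scipy, OpenCV 4.12 (cv2) and the standard library are available. Lean on these libraries where they do the work, as an engineer would, in place of code of your own. Each camera call takes 0.05 s, during which the arm holds its last target. There are 200 camera calls.

### The job

On the relay board in the test jig, the relay that the inspector has flagged with an orange dot stands high in its socket. Press it down gently with the fingertips until it is fully home, level with its neighbours, then start the test: press the green button on the front of the jig right down and let it spring back up. Do not pull any relay up, and leave the other relays, the yellow and red buttons and the loose things on and around the jig untouched.

Things in the scene. Friction and masses are not known exactly. Their poses are not given: they have to be found in the camera images.
- jig: fixed test jig: box 280 mm (its x) x 360 mm (its y), black deck 60 mm up. Origin: centre of its underside; x away from the operator, y left. Board clamped on it, upper face at z 73 mm; four sockets 12 mm high at x 20, y -81, -27, 27, 81 mm. Red-handled clamps at y +-150, x -27 to 48, up to 103 mm; terminals at x 76 up to 87 mm. Buttons at x -103: yellow y 80, green 0, red -80 mm.
- relay_dot: flagged relay, blue, 28 (its x) x 22 (its y) x 36 mm high, 15 mm orange dot on its flat top; in any of the four sockets, square to the jig, 6 to 9 mm too high, copper blades showing. Origin: centre of its underside; top 36 mm above. Slides straight down under about 5 N, stays where left, stops solid when home: origin z 0.085, top 0.121. Over 40 N cracks it.
- relay_a: plug-in relay, blue case on a black foot, 28 mm (its x) x 22 mm (its y) x 36 mm high, with a small pale grey bar on top and no dot; sits fully home in its socket on the board. Origin: centre of its underside, z up (0.085 when home), top 36 mm above the origin. Leave alone.
- relay_b: plug-in relay, blue case on a black foot, 28 mm (its x) x 22 mm (its y) x 36 mm high, with a small pale grey bar on top and no dot; sits fully home in its socket on the board. Origin: centre of its underside, z up (0.085 when home), top 36 mm above the origin. Leave alone.
- relay_c: plug-in relay, blue case on a black foot, 28 mm (its x) x 22 mm (its y) x 36 mm high, with a small pale grey bar on top and no dot; sits fully home in its socket on the board. Origin: centre of its underside, z up (0.085 when home), top 36 mm above the origin. Leave alone.
- btn_green (a joint): green start button's travel in m: 0 up, 0.006 right down; a spring returns it; starts to move at 1.5 N, right down at 5 N. It counts as pressed beyond 0.0045.
- btn_green_top (a point): centre of the top of the green start button cap (28 mm across, middle one of the three on the jig's front strip), 84 mm above the bench when up; it moves with the cap. The black collar around it is 44 mm across and its top is 10 mm below the cap's top when up.
- btn_yellow: yellow button cap on the jig's front strip, 80 mm from the green one, same shape as the green one: 28 mm across, in a black collar. Origin 18 mm below the cap's top, on its axis. Leave alone.
- btn_red: red button cap on the jig's front strip, 80 mm from the green one, same shape as the green one: 28 mm across, in a black collar. Origin 18 mm below the cap's top, on its axis. Leave alone.
- spare_relay: loose spare relay, same blue case without dot, 28 x 22 x 36 mm, 35 g, standing on the jig's deck near its left end, in front of the clamp's handle. Origin: centre of its underside. Leave alone.
- tape_roll: loose roll of tape lying flat on the bench to the right, 96 mm across, 25 mm high. Origin: centre of its underside. Leave alone.
- screwdriver: loose screwdriver with a yellow handle lying on the bench to the left, 190 mm long, along its x, handle 26 mm thick. Origin: under its middle. Leave alone.

How it is judged (in metres and radians):
On the way, in this order (a step that is already met when the one before it is completed fails the run):
1. the flagged relay is pressed fully home (height (world z) of relay_dot below 0.0865 m), for 0.1 s.
2. the green start button is pressed right down (value of joint btn_green above 0.0045 m).
At the end, for the whole second after the job is handed in: The flagged relay is home to within 1.5 mm and at rest, the green button has been pressed after that (beyond 4.5 of its 6 mm) and is back up (within 1 mm), the other relays and buttons have not moved (2 mm), and the loose things are where they were (10 mm) (height (world z) of relay_dot below 0.0865 m and linear speed of relay_dot below 0.01 m/s and value of joint btn_green below 0.001 m and distance of each of relay_a, relay_b, relay_c, btn_yellow, btn_red from where it was at the start of the episode below 0.002 m and distance of each of spare_relay, tape_roll, screwdriver from where it was at the start of the episode below 0.01 m); the robot touches nothing.
It fails at once if the green button was pressed before the flagged relay was home (value of joint btn_green above 0.003 m and height (world z) of relay_dot above 0.087 m).
It fails at once if the flagged relay was pulled up (height (world z) of relay_dot above 0.0965 m).
It fails at once if the flagged relay was pressed too hard (over 40 N) (contact force between anything else and relay_dot above 40 N).
It fails at once if another relay, or the yellow or red button, was touched (over 1 N) or moved (distance of any of relay_a, relay_b, relay_c, btn_yellow, btn_red from where it was at the start of the episode above 0.002 m or contact force between anything else and relay_a above 1 N or contact force between anything else and relay_b above 1 N or contact force between anything else and relay_c above 1 N or contact force between anything else and btn_yellow above 1 N or contact force between anything else and btn_red above 1 N).
It fails at once if a loose thing was pushed (10 mm) or lifted (distance of any of spare_relay, tape_roll, screwdriver from where it was at the start of the episode above 0.01 m).
It also fails if it takes over 42 s, if anything falls off the work surface, if the arm or the gripper's body presses on something with over 40 N, if the wrist force passes 120 N, or if a joint passes its speed limit or range.

## Working session

There is one attempt and no reset: what is moved stays moved. The work goes in short steps, Python scripts to look and compute and a tool call to move; the robot and the scene stay as the last step left them, time stands still between calls to the robot, and variables do not carry over. Pictures are saved under pics/ and viewed, at most 10 in all, crops included, and the job is handed in when it is done.

Besides the shell and the picture viewer there is one more tool, called after ">>>" as a command line: name --argument value ..., lists and objects as JSON in quotes. carry_out: Moves the arm, as the interface text tells. Its arguments: {"type":"object","properties":{"plan":{"type":"array"},"grip":{"type":"number"},"squeeze":{"type":"number"}},"required":["plan"]}

```bash
mkdir -p pics; python3 - <<'E'
from rig import manip
import cv2,json
for n in("scene","top"):
    c=manip.capture(n); cv2.imwrite(f"pics/{n}0.png",c["img"][:,:,::-1])
    print(n,c["fx"],c["fy"],c["cx"],c["cy"],c["xyz"],c["rotation"])
print(manip.state())
E
```

```text
scene 375.4214923811415 375.4214923811415 315.8361038854079 200.9675571829059 [ 1.09689689 -0.40026108  0.72788684] [-1.31089408e+02  5.58234784e-02  5.51348084e+01]
top 361.70292628203515 361.70292628203515 321.2806969960968 199.61473293277305 [0.39471351 0.00929117 1.04000014] [-174.21497457   -0.40524296  -88.32570199]
{'time_s': 0.1, 'joint_pos': array([ 6.56035567e+01,  1.96319087e+01,  8.73709092e+01, -6.97517505e-04,
        7.30747505e+01, -8.36386085e+00]), 'joint_vel': array([-0.0479704 , -0.00828185, -0.0602383 , -0.03917585,  0.04081966,
       -0.05280333]), 'joint_efforts': array([ 1.54007334e-04, -4.32015359e+01, -2.44688988e+01,  7.18233478e-02,
        5.27624774e-02, -2.94422910e-05]), 'position': array([0.14481805, 0.50425978, 0.22612448]), 'tool_rot': array([-1.79923160e+02, -1.06230840e-02,  1.63967614e+02]), 'force': array([ 0.04805767,  0.22540172, -0.11302859]), 'ft_torque': array([ 0.05763887, -0.00589448,  0.05127006]), 'grasp_force': 0.0, 'opening': 0.09140353411876814}
```

View pics/scene0.png

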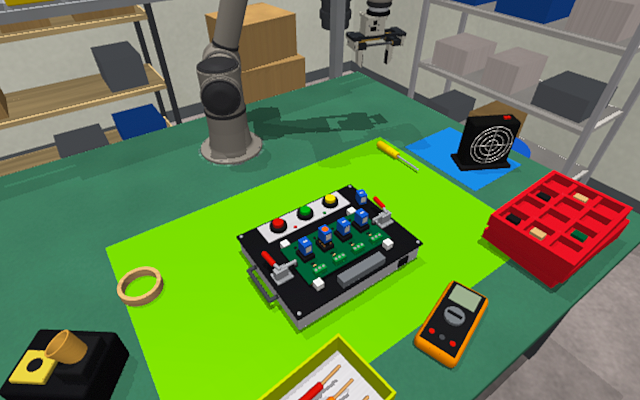

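View pics/top0.png

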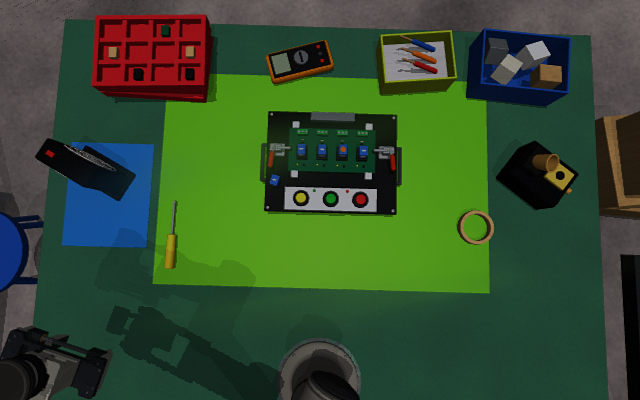

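The top view shows the flagged relay third from the left, with its dot at about (343,150). The yellow, green and red buttons are at about (301,198), (331,198) and (361,199). The spare relay is at (275,180). In the scene view the dot is at about (326,230).

```bash
cat > h.py <<'E'
import cv2,numpy as np
from scipy.spatial.transform import Rotation as R
def ray(c,uv):
    d=R.from_euler('xyz',c["rotation"],degrees=True).as_matrix()@[(uv[0]-c["cx"])/c["fx"],(uv[1]-c["cy"])/c["fy"],1]
    return np.array(c["xyz"]),d
def onz(c,uv,z):
    o,d=ray(c,uv); return o+d*(z-o[2])/d[2]
def two(a,ua,b,ub):
    (o,d),(p,e)=ray(a,ua),ray(b,ub)
    s=np.linalg.lstsq(np.c_[d,-e],p-o,rcond=None)[0]
    return (o+s[0]*d+p+s[1]*e)/2, np.linalg.norm(o+s[0]*d-p-s[1]*e)
HUE={"yellow":(23,34),"green":(50,72),"red":(0,5),"orange":(7,17)}
def blob(c,col,near,r=10,smin=120,vmin=60):
    h=cv2.cvtColor(c["img"],cv2.COLOR_RGB2HSV); lo,hi=HUE[col]
    m=cv2.inRange(h,(lo,smin,vmin),(hi,255,255))
    if col=="red": m|=cv2.inRange(h,(174,smin,vmin),(180,255,255))
    k=np.zeros_like(m); cv2.circle(k,near,r,255,-1); m&=k
    n,l,s,ce=cv2.connectedComponentsWithStats(m); i=1+np.argmax(s[1:,4]); return ce[i],s[i,4]
E
python3 - <<'E'
from rig import manip
from h import *
t=manip.capture("top"); s=manip.capture("scene")
T={"yellow":(301,198),"green":(331,198),"red":(361,199),"orange":(343,150)}
S={"yellow":(330,200),"green":(305,212),"red":(278,225),"orange":(326,230)}
for k in T:
    a,n=blob(t,k,T[k]); b,m=blob(s,k,S[k])
    print(k,a.round(1),n,b.round(1),m,onz(t,a,.128 if k=="orange" else .084).round(4),onz(s,b,.128 if k=="orange" else .084).round(4),two(t,a,s,b))
E
```

```text
yellow [300.3 197.4] 88 [329.8 198.7] 90 [0.4961 0.0614 0.084 ] [0.5042 0.0566 0.084 ] (array([0.49699974, 0.06191912, 0.07624964]), np.float64(0.0003041968815214529))
green [330.5 198. ] 78 [304.6 210.2] 88 [ 0.4968 -0.019   0.084 ] [ 0.5037 -0.0225  0.084 ] (array([ 0.4976204 , -0.01894185,  0.07752707]), np.float64(0.0006049703160236594))
red [360.5 198.9] 80 [277.7 223. ] 101 [ 0.4968 -0.0988  0.084 ] [ 0.5046 -0.1021  0.084 ] (array([ 0.49781598, -0.09921758,  0.0768806 ]), np.float64(0.0009525954142297862))
orange [342.7 149. ] 22 [324.5 228.7] 18 [ 0.6198 -0.0458  0.128 ] [ 0.6208 -0.0456  0.128 ] (array([ 0.62014306, -0.04552518,  0.12742175]), np.float64(0.0006583414302113205))
```

>>> carry_out --plan '[{"wz": -0.89},{"wz": -0.89},{"wz": -0.89},{},{}]' --grip 0 --squeeze 10

```text
validation failed for argument at $.pl...
```

>>> carry_out --plan '[{"dx": -0.6,"dy": -0.7},{"dx": -0.6,"dy": -0.7},{"dx": -0.6,"dy": -0.7},{"dx": -0.6,"dy": -0.7},{"dx": -0.6,"dy": -0.7}]'

```text
validation failed for argument at $.pl...
```

>>> carry_out --plan '[{"dx": -0.6,"dy": -0.7},{"dx": -0.6,"dy": -0.7},{"dx": -0.6,"dy": -0.7},{"dx": -0.6,"dy": -0.7},{"dx": -0.6,"dy": -0.7}]'

```text
validation failed for argument at $.pl...
```

>>> carry_out --plan '[{"dx": -0.6,"dy": -0.7},{"dx": -0.6,"dy": -0.7},{"dx": -0.6,"dy": -0.7},{"dx": -0.6,"dy": -0.7},{}]'

```text
validation failed for argument at $.pl...
```

Perhaps every row needs all six keys.

>>> carry_out --plan '[{"dx": 0,"dy": 0,"dz": 0,"wx": 0,"wy": 0,"wz": -0.89},{"dx": 0,"dy": 0,"dz": 0,"wx": 0,"wy": 0,"wz": -0.89},{"dx": 0,"dy": 0,"dz": 0,"wx": 0,"wy": 0,"wz": -0.89},{"dx": 0,"dy": 0,"dz": 0,"wx": 0,"wy": 0,"wz": 0},{"dx": 0,"dy": 0,"dz": 0,"wx": 0,"wy": 0,"wz": 0}]' --grip 0 --squeeze 10

```text
time_s: 0.62
position: [0.1449, 0.5045, 0.2266]
tool_rot: [-180.0, -0.0, 179.8]
force: [-0.3, 0.8, -0.4]
opening: 0.0629
grasp_force: 0.0
```

>>> carry_out --plan '[{"dx": -0.6,"dy": -0.7,"dz": 0,"wx": 0,"wy": 0,"wz": 0},{"dx": -0.6,"dy": -0.7,"dz": 0,"wx": 0,"wy": 0,"wz": 0},{"dx": -0.6,"dy": -0.7,"dz": 0,"wx": 0,"wy": 0,"wz": 0},{"dx": -0.6,"dy": -0.7,"dz": 0,"wx": 0,"wy": 0,"wz": 0},{"dx": -0.6,"dy": -0.7,"dz": 0,"wx": 0,"wy": 0,"wz": 0}]'

```text
time_s: 1.03
position: [0.2656, 0.3632, 0.2267]
tool_rot: [180.0, 0.0, 179.8]
force: [0.7, 0.3, -0.0]
opening: 0.0294
grasp_force: 0.0
```

>>> carry_out --plan '[{"dx": -0.6,"dy": -0.7,"dz": 0,"wx": 0,"wy": 0,"wz": 0},{"dx": -0.6,"dy": -0.7,"dz": 0,"wx": 0,"wy": 0,"wz": 0},{"dx": -0.6,"dy": -0.7,"dz": 0,"wx": 0,"wy": 0,"wz": 0},{"dx": -0.6,"dy": -0.7,"dz": 0,"wx": 0,"wy": 0,"wz": 0},{"dx": -0.6,"dy": -0.7,"dz": 0,"wx": 0,"wy": 0,"wz": 0}]'

```text
time_s: 1.45
position: [0.3858, 0.223, 0.2269]
tool_rot: [180.0, 0.0, 179.8]
force: [0.7, 0.6, 0.0]
opening: 0.0008
grasp_force: 0.0
```

>>> carry_out --plan '[{"dx": -0.6,"dy": -0.7,"dz": 0,"wx": 0,"wy": 0,"wz": 0},{"dx": -0.6,"dy": -0.7,"dz": 0,"wx": 0,"wy": 0,"wz": 0},{"dx": -0.6,"dy": -0.7,"dz": 0,"wx": 0,"wy": 0,"wz": 0},{"dx": -0.6,"dy": -0.7,"dz": 0,"wx": 0,"wy": 0,"wz": 0},{"dx": 0,"dy": 0,"dz": 0,"wx": 0,"wy": 0,"wz": 0}]'

```text
time_s: 1.87
position: [0.4846, 0.108, 0.2265]
tool_rot: [-179.9, 0.1, 179.5]
force: [0.1, 0.3, 1.2]
opening: 0.0003
grasp_force: 0.0
```

>>> carry_out --plan '[{"dx": -0.68,"dy": -0.77,"dz": 0,"wx": 0,"wy": 0,"wz": 0},{"dx": -0.68,"dy": -0.77,"dz": 0,"wx": 0,"wy": 0,"wz": 0},{"dx": -0.68,"dy": -0.77,"dz": 0,"wx": 0,"wy": 0,"wz": 0},{"dx": -0.68,"dy": -0.77,"dz": 0,"wx": 0,"wy": 0,"wz": 0},{"dx": -0.65,"dy": -0.75,"dz": 0,"wx": 0,"wy": 0,"wz": 0}]'

```text
time_s: 2.28
position: [0.6166, -0.042, 0.2267]
tool_rot: [180.0, 0.0, 179.8]
force: [0.7, 0.8, -0.6]
opening: 0.0006
grasp_force: 0.0
```

>>> carry_out --plan '[{"dx": 0,"dy": 0,"dz": 0.4,"wx": 0,"wy": 0,"wz": 0},{"dx": 0,"dy": 0,"dz": 0.6,"wx": 0,"wy": 0,"wz": 0},{"dx": 0,"dy": 0,"dz": 0.3,"wx": 0,"wy": 0,"wz": 0},{"dx": 0,"dy": 0,"dz": 0,"wx": 0,"wy": 0,"wz": 0},{"dx": 0,"dy": 0,"dz": 0,"wx": 0,"wy": 0,"wz": 0}]'

```text
time_s: 2.7
position: [0.6153, -0.0403, 0.1743]
tool_rot: [180.0, -0.1, 179.9]
force: [0.8, 0.5, 0.3]
opening: 0.0005
grasp_force: 0.0
```

```bash
python3 - <<'E'
from rig import manip
import cv2
c=manip.capture("scene"); cv2.imwrite("pics/s1.png",cv2.resize(c["img"][150:300,230:430,::-1],None,fx=4,fy=4,interpolation=2))
s=manip.state();print(s["position"],s["tool_rot"],s["force"])
E
```

```text
[ 0.61596792 -0.04036622  0.17544295] [-1.79998287e+02  4.81558225e-02  1.79936541e+02] [ 0.2817622   0.82476496 -0.21444474]
```

View pics/s1.png

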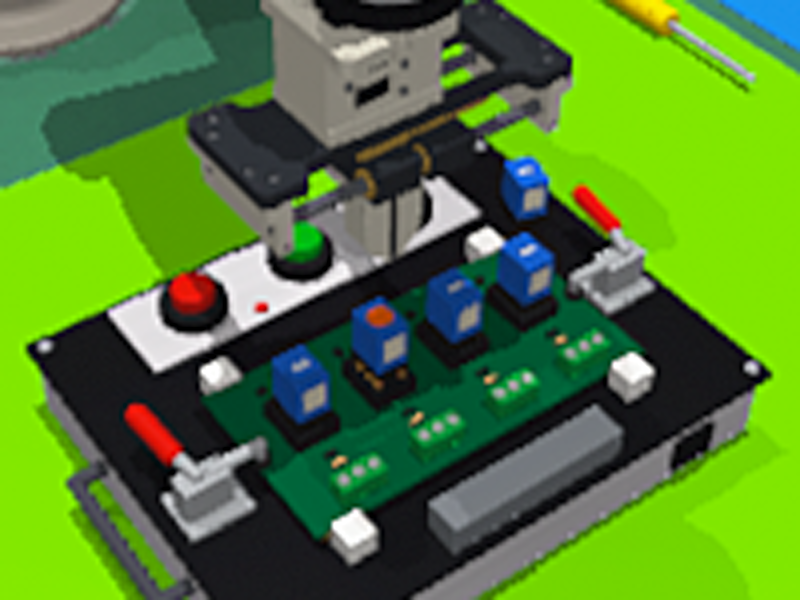

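The closed fingertips stand about 47 mm above the flagged relay, at about (390,255) in the crop. The dot is at (378,315), and the neighbours are clear. I correct the xy position, then come down slowly.

>>> carry_out --plan '[{"dx": -0.11,"dy": -0.13,"dz": 0,"wx": 0,"wy": 0,"wz": 0},{"dx": 0,"dy": 0,"dz": 0.4,"wx": 0,"wy": 0,"wz": 0},{"dx": 0,"dy": 0,"dz": 0.4,"wx": 0,"wy": 0,"wz": 0},{"dx": 0,"dy": 0,"dz": 0,"wx": 0,"wy": 0,"wz": 0},{"dx": 0,"dy": 0,"dz": 0,"wx": 0,"wy": 0,"wz": 0}]'

```text
time_s: 3.17
position: [0.6203, -0.046, 0.1433]
tool_rot: [180.0, 0.0, 180.0]
force: [0.8, -0.3, 0.2]
opening: 0.0005
grasp_force: 0.0
```

>>> carry_out --plan '[{"dx": 0,"dy": 0,"dz": 0.05,"wx": 0,"wy": 0,"wz": 0},{"dx": 0,"dy": 0,"dz": 0.05,"wx": 0,"wy": 0,"wz": 0},{"dx": 0,"dy": 0,"dz": 0.05,"wx": 0,"wy": 0,"wz": 0},{"dx": 0,"dy": 0,"dz": 0.05,"wx": 0,"wy": 0,"wz": 0},{"dx": 0,"dy": 0,"dz": 0,"wx": 0,"wy": 0,"wz": 0}]'

```text
time_s: 3.58
position: [0.62, -0.0459, 0.1345]
tool_rot: [180.0, -0.0, 180.0]
force: [-0.1, 0.8, 0.7]
opening: 0.0005
grasp_force: 0.0
```

>>> carry_out --plan '[{"dx": 0,"dy": 0,"dz": 0.04,"wx": 0,"wy": 0,"wz": 0},{"dx": 0,"dy": 0,"dz": 0.04,"wx": 0,"wy": 0,"wz": 0},{"dx": 0,"dy": 0,"dz": 0.04,"wx": 0,"wy": 0,"wz": 0},{"dx": 0,"dy": 0,"dz": 0.04,"wx": 0,"wy": 0,"wz": 0},{"dx": 0,"dy": 0,"dz": 0,"wx": 0,"wy": 0,"wz": 0}]'

```text
time_s: 4.0
position: [0.62, -0.0459, 0.1281]
tool_rot: [180.0, -0.0, 180.0]
force: [-0.8, -0.3, -0.4]
opening: 0.0005
grasp_force: 0.0
```

>>> carry_out --plan '[{"dx": 0,"dy": 0,"dz": 0.03,"wx": 0,"wy": 0,"wz": 0},{"dx": 0,"dy": 0,"dz": 0.03,"wx": 0,"wy": 0,"wz": 0},{"dx": 0,"dy": 0,"dz": 0.03,"wx": 0,"wy": 0,"wz": 0},{"dx": 0,"dy": 0,"dz": 0,"wx": 0,"wy": 0,"wz": 0}]'

```text
time_s: 4.33
position: [0.6201, -0.0459, 0.1249]
tool_rot: [-180.0, 0.0, 180.0]
force: [-0.9, 0.3, 4.6]
opening: 0.0006
grasp_force: 1.9
```

Contact has been made and the relay is sliding at about 5 N. I continue in small steps.

>>> carry_out --plan '[{"dx": 0,"dy": 0,"dz": 0.02,"wx": 0,"wy": 0,"wz": 0},{"dx": 0,"dy": 0,"dz": 0.02,"wx": 0,"wy": 0,"wz": 0},{"dx": 0,"dy": 0,"dz": 0.02,"wx": 0,"wy": 0,"wz": 0},{"dx": 0,"dy": 0,"dz": 0,"wx": 0,"wy": 0,"wz": 0}]'

```text
time_s: 4.67
position: [0.6201, -0.0459, 0.1222]
tool_rot: [180.0, 0.0, 180.0]
force: [-0.7, 1.2, 3.6]
opening: 0.0005
grasp_force: 1.9
```

>>> carry_out --plan '[{"dx": 0,"dy": 0,"dz": 0.015,"wx": 0,"wy": 0,"wz": 0},{"dx": 0,"dy": 0,"dz": 0.01,"wx": 0,"wy": 0,"wz": 0},{"dx": 0,"dy": 0,"dz": 0,"wx": 0,"wy": 0,"wz": 0},{"dx": 0,"dy": 0,"dz": 0,"wx": 0,"wy": 0,"wz": 0}]'

```text
time_s: 5.0
position: [0.6201, -0.0459, 0.1213]
tool_rot: [180.0, 0.0, 180.0]
force: [-0.3, -0.2, 4.1]
opening: 0.0004
grasp_force: 2.2
```

>>> carry_out --plan '[{"dx": 0,"dy": 0,"dz": 0.01,"wx": 0,"wy": 0,"wz": 0},{"dx": 0,"dy": 0,"dz": 0,"wx": 0,"wy": 0,"wz": 0},{"dx": 0,"dy": 0,"dz": 0,"wx": 0,"wy": 0,"wz": 0}]'

```text
time_s: 5.25
position: [0.6202, -0.0459, 0.1213]
tool_rot: [-180.0, 0.0, 180.0]
force: [-2.0, 0.1, 6.9]
opening: 0.0003
grasp_force: 3.2
```

>>> carry_out --plan '[{"dx": 0,"dy": 0,"dz": 0.01,"wx": 0,"wy": 0,"wz": 0},{"dx": 0,"dy": 0,"dz": 0,"wx": 0,"wy": 0,"wz": 0},{"dx": 0,"dy": 0,"dz": 0,"wx": 0,"wy": 0,"wz": 0}]'

```text
time_s: 5.5
position: [0.6202, -0.0459, 0.1212]
tool_rot: [-180.0, 0.0, 180.0]
force: [-1.7, 0.2, 8.5]
opening: 0.0005
grasp_force: 4.3
```

>>> carry_out --plan '[{"dx": 0,"dy": 0,"dz": 0.015,"wx": 0,"wy": 0,"wz": 0},{"dx": 0,"dy": 0,"dz": 0,"wx": 0,"wy": 0,"wz": 0},{"dx": 0,"dy": 0,"dz": 0,"wx": 0,"wy": 0,"wz": 0}]'

```text
time_s: 5.75
position: [0.6202, -0.0459, 0.1212]
tool_rot: [-180.0, 0.1, 180.0]
force: [-3.8, 0.7, 11.8]
opening: 0.0002
grasp_force: 5.8
```

Relay is on its stop: force rose to 12 N with no travel. I lift straight up and go to the green button.

>>> carry_out --plan '[{"dx": 0,"dy": 0,"dz": -0.1,"wx": 0,"wy": 0,"wz": 0},{"dx": 0,"dy": 0,"dz": -0.4,"wx": 0,"wy": 0,"wz": 0},{"dx": 0,"dy": 0,"dz": -0.6,"wx": 0,"wy": 0,"wz": 0},{"dx": 0,"dy": 0,"dz": -0.3,"wx": 0,"wy": 0,"wz": 0},{"dx": 0,"dy": 0,"dz": 0,"wx": 0,"wy": 0,"wz": 0}]'

```text
time_s: 6.17
position: [0.6214, -0.0461, 0.1784]
tool_rot: [-180.0, 0.3, 180.0]
force: [0.6, 0.5, 0.2]
opening: 0.0007
grasp_force: 0.0
```

>>> carry_out --plan '[{"dx": 0.6,"dy": 0.13,"dz": 0,"wx": 0,"wy": 0,"wz": 0},{"dx": 0.9,"dy": 0.2,"dz": 0,"wx": 0,"wy": 0,"wz": 0},{"dx": 0.9,"dy": 0.2,"dz": 0,"wx": 0,"wy": 0,"wz": 0},{"dx": 0.68,"dy": 0.14,"dz": 0,"wx": 0,"wy": 0,"wz": 0},{"dx": 0,"dy": 0,"dz": 0,"wx": 0,"wy": 0,"wz": 0}]'

```text
time_s: 6.58
position: [0.491, -0.0175, 0.1742]
tool_rot: [179.9, -0.4, -180.0]
force: [1.1, 0.5, -0.4]
opening: 0.0006
grasp_force: 0.0
```

```bash
python3 - <<'E'
from rig import manip
import cv2
c=manip.capture("scene"); cv2.imwrite("pics/s2.png",cv2.resize(c["img"][150:300,230:430,::-1],None,fx=4,fy=4,interpolation=2))
s=manip.state();print(s["position"],s["tool_rot"],s["force"])
E
```

```text
[ 0.49419316 -0.01829288  0.17490075] [ 1.79956512e+02 -1.74878196e-01 -1.79988530e+02] [ 0.15815692 -0.34608055  0.00189196]
```

View pics/s2.png

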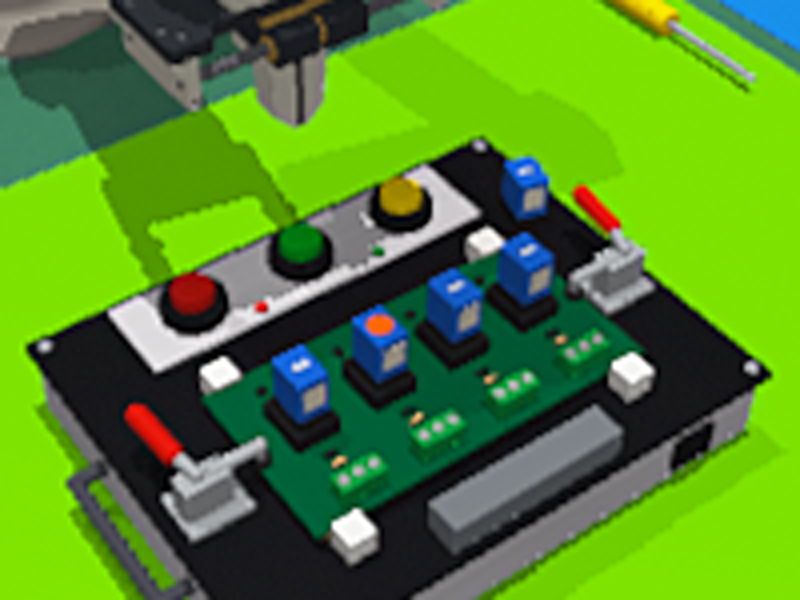

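The flagged relay's dot at (378,325) is now level with its neighbours and no copper shows. The fingertips are above the green button at (300,245). I press it next.

>>> carry_out --plan '[{"dx": 0,"dy": 0,"dz": 0,"wx": 0,"wy": 0,"wz": 0},{"dx": 0,"dy": 0,"dz": 0.5,"wx": 0,"wy": 0,"wz": 0},{"dx": 0,"dy": 0,"dz": 0.7,"wx": 0,"wy": 0,"wz": 0},{"dx": 0,"dy": 0,"dz": 0.5,"wx": 0,"wy": 0,"wz": 0},{"dx": 0,"dy": 0,"dz": 0.2,"wx": 0,"wy": 0,"wz": 0}]'

```text
time_s: 7.05
position: [0.4964, -0.0191, 0.0967]
tool_rot: [179.9, -0.2, 180.0]
force: [-1.0, 0.1, 0.1]
opening: 0.0005
grasp_force: 0.0
```

>>> carry_out --plan '[{"dx": 0,"dy": 0,"dz": 0,"wx": 0,"wy": 0,"wz": 0},{"dx": 0,"dy": 0,"dz": 0,"wx": 0,"wy": 0,"wz": 0},{"dx": 0,"dy": 0,"dz": 0,"wx": 0,"wy": 0,"wz": 0}]'

```text
time_s: 7.3
position: [0.4981, -0.0193, 0.1008]
tool_rot: [-180.0, 0.1, 180.0]
force: [0.4, -0.7, 0.8]
opening: 0.0002
grasp_force: 0.0
```

>>> carry_out --plan '[{"dx": 0,"dy": 0,"dz": 0.12,"wx": 0,"wy": 0,"wz": 0},{"dx": 0,"dy": 0,"dz": 0.12,"wx": 0,"wy": 0,"wz": 0},{"dx": 0,"dy": 0,"dz": 0.12,"wx": 0,"wy": 0,"wz": 0},{"dx": 0,"dy": 0,"dz": 0.06,"wx": 0,"wy": 0,"wz": 0},{"dx": 0,"dy": 0,"dz": 0,"wx": 0,"wy": 0,"wz": 0}]'

```text
time_s: 7.72
position: [0.4969, -0.0191, 0.0828]
tool_rot: [180.0, -0.0, 180.0]
force: [0.2, -0.6, 2.6]
opening: 0.0007
grasp_force: 1.1
```

>>> carry_out --plan '[{"dx": 0,"dy": 0,"dz": 0.03,"wx": 0,"wy": 0,"wz": 0},{"dx": 0,"dy": 0,"dz": 0.03,"wx": 0,"wy": 0,"wz": 0},{"dx": 0,"dy": 0,"dz": 0.03,"wx": 0,"wy": 0,"wz": 0},{"dx": 0,"dy": 0,"dz": 0.0,"wx": 0,"wy": 0,"wz": 0},{"dx": 0,"dy": 0,"dz": 0,"wx": 0,"wy": 0,"wz": 0}]'

```text
time_s: 8.13
position: [0.4969, -0.019, 0.0797]
tool_rot: [180.0, 0.0, 180.0]
force: [-0.9, -1.6, 3.3]
opening: 0.0003
grasp_force: 2.0
```

>>> carry_out --plan '[{"dx": 0,"dy": 0,"dz": 0.02,"wx": 0,"wy": 0,"wz": 0},{"dx": 0,"dy": 0,"dz": 0.02,"wx": 0,"wy": 0,"wz": 0},{"dx": 0,"dy": 0,"dz": 0.01,"wx": 0,"wy": 0,"wz": 0},{"dx": 0,"dy": 0,"dz": 0.0,"wx": 0,"wy": 0,"wz": 0},{"dx": 0,"dy": 0,"dz": 0,"wx": 0,"wy": 0,"wz": 0}]'

```text
time_s: 8.55
position: [0.4969, -0.0191, 0.0782]
tool_rot: [-180.0, 0.0, 180.0]
force: [-2.9, 0.4, 10.9]
opening: 0.0006
grasp_force: 5.1
```

>>> carry_out --plan '[{"dx": 0,"dy": 0,"dz": 0.02,"wx": 0,"wy": 0,"wz": 0},{"dx": 0,"dy": 0,"dz": 0,"wx": 0,"wy": 0,"wz": 0},{"dx": 0,"dy": 0,"dz": 0,"wx": 0,"wy": 0,"wz": 0}]'

```text
time_s: 8.8
position: [0.497, -0.0191, 0.078]
tool_rot: [-180.0, 0.1, 180.0]
force: [-4.4, 0.3, 16.6]
opening: 0.0006
grasp_force: 8.4
```

The button is right down: z is 0.078 and the force is well above 5 N. I release it and rise clear.

>>> carry_out --plan '[{"dx": 0,"dy": 0,"dz": -0.2,"wx": 0,"wy": 0,"wz": 0},{"dx": 0,"dy": 0,"dz": -0.5,"wx": 0,"wy": 0,"wz": 0},{"dx": 0,"dy": 0,"dz": -0.8,"wx": 0,"wy": 0,"wz": 0},{"dx": 0,"dy": 0,"dz": -0.8,"wx": 0,"wy": 0,"wz": 0},{"dx": 0,"dy": 0,"dz": -0.4,"wx": 0,"wy": 0,"wz": 0}]'

```text
time_s: 9.22
position: [0.4981, -0.0193, 0.1879]
tool_rot: [-180.0, 0.2, 180.0]
force: [0.6, -0.1, 1.0]
opening: 0.0005
grasp_force: 0.0
```

>>> carry_out --plan '[{"dx": 0,"dy": 0,"dz": 0,"wx": 0,"wy": 0,"wz": 0},{"dx": 0,"dy": 0,"dz": 0,"wx": 0,"wy": 0,"wz": 0},{"dx": 0,"dy": 0,"dz": 0,"wx": 0,"wy": 0,"wz": 0}]'

```text
time_s: 9.47
position: [0.4962, -0.0189, 0.1835]
tool_rot: [180.0, -0.1, 180.0]
force: [0.2, -0.4, -0.0]
opening: 0.0009
grasp_force: 0.0
```

```bash
python3 - <<'E'
from rig import manip
from h import *
s=manip.capture("scene")
for k,p in {"yellow":(330,200),"green":(305,212),"red":(278,225),"orange":(325,231)}.items(): print(k,blob(s,k,p))
cv2.imwrite("pics/s3.png",cv2.resize(s["img"][150:300,230:430,::-1],None,fx=4,fy=4,interpolation=2))
E
```

```text
yellow (array([329.7752809 , 198.74157303]), np.int32(89))
green (array([304.60674157, 210.16853933]), np.int32(89))
red (array([277.62376238, 223.08910891]), np.int32(101))
orange (array([324.5       , 230.66666667]), np.int32(18))
```

View pics/s3.png

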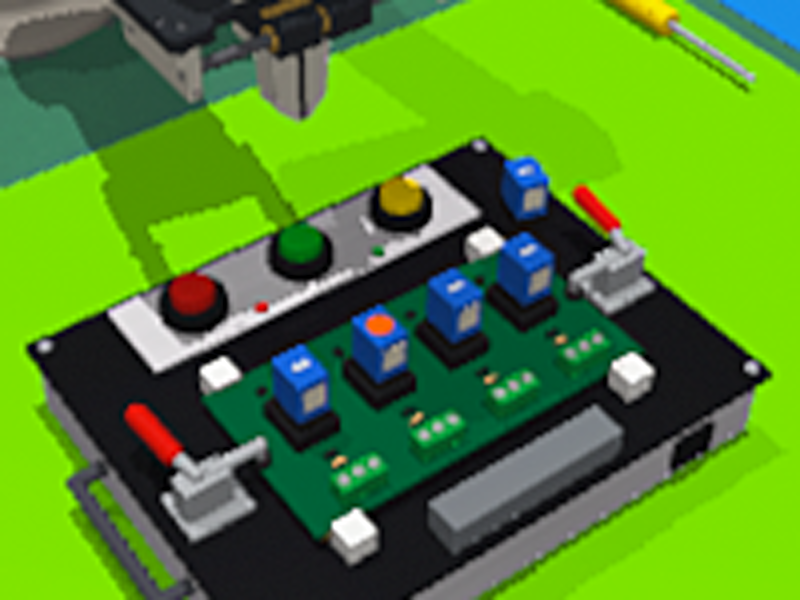

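The flagged relay is still home with its dot at (378,325). The green button is back up at its starting pixel (304.6,210.2), nothing else has moved, and the gripper is clear.

```bash
python3 -c "
from rig import manip
print(manip.job_done())"
```

```text
the job is handed in; nothing more can be done
None
```

I pressed the flagged relay (third from the left) home with at most about 12 N, then pressed the green button right down. It sprang back up, nothing else appeared to move, and the job is handed in; the hand-in call returned no verdict.

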